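Load the label dispenser and hold its cover ready

TASK

Slide the label roll down onto the dispenser's upright spindle until it sits on the base plate, and let it go; then pick up the square white cover by its bar handle and hold it level about 2 cm above the spindle's tip, centred over the spindle, square with the base and with its slotted side on the tear-bar side, touching neither roll nor dispenser, so that the cook can feed the first label through the slot. Carry both parts clear over the sauce bottles and the spice rack without bumping them, and leave the bottles and the small bowl standing where they are. Finish still holding the cover there: do not lower it or let go.

Things in the scene. Friction and masses are not known exactly. Their poses are not given: they have to be found in the camera images.
- dispenser: Label dispenser fixed to the counter, between tray and rack: black base plate 12 mm thick, from x -50 to +72 mm, y +-50 mm, with an upright steel spindle 20 mm in diameter, its top 6 mm tapered. Origin on the spindle's axis at counter level, z up. A steel tear bar, 70 mm along y, 4 mm thick, top at 27 mm, stands at x +63 mm, on the side away from the robot. Yaw within 0.4 rad.
- spindle_tip (a point): Centre of the top of the spindle, 78 mm above the counter (66 mm above the base plate); axes as the dispenser's.
- roll: White paper label roll standing upright on the counter: 58 mm in diameter, 57 mm tall, through bore 26 mm in diameter lined with brown card, about 0.14 kg. Origin at the centre of its underside, z up along the bore. When seated, its underside is 12 mm and its top 69 mm above the counter. Stands beyond the tray or the rack, far right or far left.
- cover: Square white metal hood, open below, standing on its rim: 84 x 84 mm, 84 mm tall without handle, walls 3 mm, about 0.3 kg. Origin at the centre of its open underside (rim plane), z up. Its +x side, away from the robot, has a vertical slot 12 mm wide and at its top a lip jutting out 13 mm, seen from above. A black bar handle on top runs along x. On the other side from the roll; yaw within 0.5 rad.
- cover_grip (a point): Centre of the cover's bar handle, 109 mm above the rim plane on the cover's z axis. The bar is 68 mm long (along the cover's x), 14 mm wide (y) and 14 mm high, its top 116 mm above the rim plane; it stands on two end posts, with 18 mm of free space under it. Grip it across its 14 mm width, fingers closing along the cover's y.
- cover_slot (a point): Middle of the slot in the cover's +x side: 42 mm from the cover's axis, 40 mm above the rim plane. In the final pose it is on the dispenser's +x (tear-bar) side.
- sauce_tray: White tray fixed to the counter, 300 (x) by 54 (y) by 35 mm high, holding a row of three sauce bottles; along x, on the right or the left of the dispenser. Origin at the centre of its underside.
- bottle0: Sauce bottle 40 mm in diameter, 150 mm tall, loose in the tray, nearest the robot. Origin at the centre of its underside, z up.
- bottle1: Sauce bottle like bottle0, the middle one of the row.
- bottle2: Sauce bottle like bottle0, farthest from the robot.
- spice_rack: Dark steel rack of spice jars fixed to the counter, 300 (x) by 50 (y), 120 mm high; along x, on the other side of the dispenser from the tray. Origin at the centre of its underside, at counter level.
- bowl: Small steel bowl, 100 mm across, 42 mm high, beyond the dispenser. Origin at the centre of its underside.

How it is judged:
By the outcome, as a careful person would: the job done as asked, in the order asked, and still so for the second after the job is handed in, while the arm keeps its last pose, push and grip.
It also fails if it takes over 72 s, if anything falls off the work surface, if the arm or the gripper's body presses on something with over 40 N, if the wrist force passes 120 N, or if a joint passes its speed limit or range.

ROBOT

A 7-joint arm with a two-finger parallel gripper is mounted at the origin on the work surface. World frame = base frame: x ahead of the robot, y to its left, z up, the work surface at z = 0. Lengths are in m, angles in rad, forces in N, time in s.
With the tool pointing down it reaches from about 0.35 to 0.9 m from the base axis. Payload 8.1 kg.
Tool frame: the origin (TCP) lies on the centre line of the jaws, within the pads' length; the fingertips stand 14 mm ahead of it and the grasp point (between the pads) lies 5 mm behind it; z points along the fingers, y is the line along which they close (so a half turn about z gives the same grasp; the last joint's range is limited). The gripper opens to 92 mm and grips with 3 to 60 N. Pads are 19 mm wide; open, the fingers measure 130 mm over their backs; the gripper's body (75 mm by 190 mm) begins 47 mm behind the grasp point.
Start: joints at [1.178, 0.434, 0.025, 1.573, -0.012, 1.134, -0.075], TCP at [0.179, -0.599, 0.241] pointing down, gripper open.
Joint ranges: [-2.62, 2.62], [-0.44, 2.09], [-1.27, 1.32], [0.08, 2.57], [-1.32, 4.46], [0.12, 2], [-2.74, 2.74]. Speed limits (rad/s): [2.22, 2.22, 3.01, 3.01, 3.14, 3.14, 3.14].

INTERFACE

Orientations are given as a unit quaternion [w, x, y, z].
In Python, from station import * gives the robot as it stands.
- The arm moves only by the shell command python3 -m crank 'ROWS'. ROWS is JSON, one flat list of numbers, 7 for each row, row after row: the gripper's target within -1 to 1 (shut at 1, half-way at 0, fully open at -1), then the shift along the tool's x, y, z in m, then the turn, a rotation vector about the tool's x, y, z in rad. In form: [grip, tx, ty, tz, wx, wy, wz, grip, tx, ty, tz, wx, wy, wz, ...]. A call has exactly 10 rows; each row is the pose to reach, as a shift and turn from the pose commanded when the call began, along the tool's axes at that moment; what a row does not reach only later rows make up. A row lasts 1/12 s, in which the tool goes at most 41.7 mm and 7.16 degrees, less where a joint would pass 70% of its speed; a pose out of reach is approached as far as the arm can. A call with a gripper value outside its range is refused whole. The fingers move at their own pace and stop on an object; the grip force is fixed at half the most. Time passes only in rows, so rows that repeat a pose let the fingers close, or fill a call up. It gives the time, the measured TCP pose, the force, the opening and the grip force at its end, in the units of the state.
- read_state(): the state, without advancing time (a new reading comes with each control period).
- capture(name): name is "scene" or "top"; returns (picture, depth): 384x512x3 uint8, red, green, blue; 384x512 float32, m along the optical axis (not along the pixel's ray), 0 where there is no reading.
- camera_params(name): a dict with "intrinsics" (3x3 intrinsics, pixels), "R" (3x3) and "t" (3): a world point X has camera coordinates R X + t. Camera axes: x right, y down, z forward; pixel columns grow to the right and rows downward; lengths in m; the calibration is good to about 2 mm. A picture is of the moment at which its call begins. camera_params takes no time and is no camera call.
- hand_in(): hands the job in; it is judged then, once.
Trained networks look in the newest picture that a camera, given by its name, has taken for a name from the list of things; names that differ only in an ending like _2 or _b are one class to them, and where a whole thing is asked for, a point or a joint stands for the part that bears it (a point fixed in the world has none). Each returns a list of dicts, best first, with "score" (0 to 1); they miss things now and then, are a little off and sometimes report something else, mostly with a low value. They report only what shows in the picture. A call takes as long as a camera call.
- masks_of(camera, target): "region" (384x512 bool, what is visible of it) and "location" ([column, row] in pixels, amid what is visible of it).
The state is a dict: "clock": time; "q": joint angles; "qvel": joint speeds; "tau": joint torques, N m; "tcp_pos": TCP position; "orientation": TCP orientation; "force": force on the tool from outside, world axes, zero at the start; "wrist_torque": the same for the moment, N m; "grip_width": finger opening in m; "grasp_force": force on a finger pad.
Only numpy, scipy, OpenCV 4.12 (cv2) and the standard library are available. Lean on these libraries where they do the work, as an engineer would, in place of code of your own. Each camera call takes 0.05 s, during which the arm holds its last target. There are 200 camera calls.

## Working session

There is one attempt and no reset: what is moved stays moved. The work goes in short steps, Python scripts to look and compute and a shell command to move; the robot and the scene stay as the last step left them, time stands still between calls to the robot, and variables do not carry over. Pictures are saved under pics/ and viewed, at most 10 in all, crops included, and the job is handed in when it is done.

```bash
ls; mkdir -p pics
python3 - <<'E'
from station import *
import cv2,numpy as np
s=read_state();print({k:np.round(v,3).tolist() for k,v in s.items()})
ims=[]
for c in("scene","top"):
    im,d=capture(c);p=camera_params(c);print(c,p);np.savez(f'pics/{c}0.npz',im=im,d=d)
    cv2.imwrite(f'pics/{c}0.png',im[:,:,::-1]);ims.append(im)
E
python3 -c "
import cv2,numpy as np
a=cv2.imread('pics/scene0.png');b=cv2.imread('pics/top0.png');cv2.imwrite('pics/both0.png',cv2.resize(np.vstack([a,b]),(400,600)))"
```

```text
pics
{'clock': 0.0, 'q': [1.178, 0.435, 0.025, 1.574, -0.012, 1.134, -0.075], 'qvel': [-0.0, -0.002, -0.001, 0.0, -0.001, -0.002, -0.002], 'tau': [0.001, -66.783, 0.985, -31.445, -0.061, 0.043, 0.0], 'tcp_pos': [0.178, -0.598, 0.24], 'orientation': [-0.001, 0.99, 0.144, -0.0], 'force': [0.154, 0.43, 0.991], 'wrist_torque': [-0.0, -0.003, -0.046], 'grasp_force': 0.0, 'grip_width': 0.092}
scene {'intrinsics': array([[358.86876041,   0.        , 254.9757201 ],
       [  0.        , 358.86876041, 188.69007869],
       [  0.        ,   0.        ,   1.        ]]), 'R': array([[-0.5306094 ,  0.84749372,  0.01442416],
       [ 0.68400469,  0.43817633, -0.58321445],
       [-0.50059091, -0.29959287, -0.81219016]]), 't': array([ 0.33978646, -0.3639998 ,  1.29766645])}
top {'intrinsics': array([[492.3274021 ,   0.        , 253.59359762],
       [  0.        , 492.3274021 , 191.39616459],
       [  0.        ,   0.        ,   1.        ]]), 'R': array([[ 0.00715965, -0.99984014,  0.01638367],
       [-0.98814666, -0.00958651, -0.15321316],
       [ 0.15334573, -0.01509251, -0.98805734]]), 't': array([-0.03518983,  0.59336785,  1.37430906])}
```

View pics/top0.png

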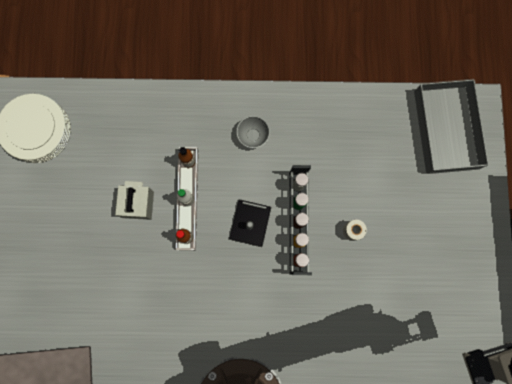

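View pics/scene0.png

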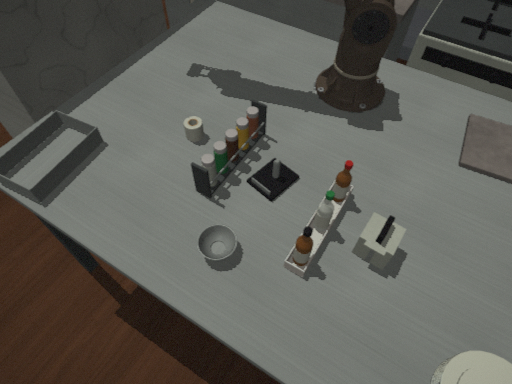

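The top view shows the roll on the right (356,230), rack at column 300, dispenser (250,223), tray with bottles at column 187, and cover on the left (131,201) with its lip on the far side. The scene view agrees.

```bash
cat > h.py <<'E'
from station import *
import cv2,numpy as np
def cloud(c,m,d):
    p=camera_params(c);K=p['intrinsics'];v,u=np.nonzero(m&(d>0));z=d[v,u]
    X=np.c_[(u-K[0,2])/K[0,0]*z,(v-K[1,2])/K[1,1]*z,z]
    return (X-p['t'])@p['R']
def proj(c,X):
    p=camera_params(c);Y=np.atleast_2d(X)@p['R'].T+p['t'];q=Y@p['intrinsics'].T;return q[:,:2]/q[:,2:]
def rect(P):
    (c,wh,a)=cv2.minAreaRect((P[:,:2]*1000).astype(np.float32));return np.round(c,1),np.round(wh,1),round(a,1)
E
python3 - <<'E'
from h import *
for c in("top","scene"):
    im,d=capture(c)
    for n in("roll","cover","dispenser","cover_grip","spindle_tip","bottle0","bottle1","bottle2","spice_rack","sauce_tray","bowl"):
        r=masks_of(c,n)
        for o in r[:3] if n.startswith('bott') else r[:1]:
            P=cloud(c,o['region'],d);np.savez(f'pics/{c}_{n}.npz',P=P,m=o['region'])
            print(c,n,round(o['score'],2),np.round(o['location']),len(P),'pct z',np.round(np.percentile(P[:,2],[2,50,98])*1000) if len(P) else '')
            if len(P)<5: continue
            for lo,hi in {'roll':[(50,64)],'cover':[(78,90),(104,122)],'cover_grip':[(104,122)],'dispenser':[(7,17),(20,33),(70,84)],'spice_rack':[(100,130)],'sauce_tray':[(28,40)],'bowl':[(30,50)]}.get(n,[(130,160)]):
                Q=P[(P[:,2]*1000>lo)&(P[:,2]*1000<hi)]
                if len(Q)>4: print('   ',lo,hi,len(Q),rect(Q),'mean',np.round(Q.mean(0)*1000,1))
E
```

```text
top roll 0.93 [353. 233.] 397 pct z [-2. 54. 62.]
    50 64 263 (array([ 485.6, -319.4]), array([54.3, 56.1]), 1.2) mean [ 485.5 -320.4   56.4]
top cover 0.59 [136. 199.] 1158 pct z [ 21.  85. 119.]
    78 90 797 (array([564.4, 309.3]), array([85. , 97.4]), 86.9) mean [561.5 307.7  84.8]
    104 122 141 (array([558.8, 310.1]), array([15.5, 66.9]), 87.2) mean [557.8 308.7 115.6]
top dispenser 0.65 [252. 224.] 1431 pct z [ 5. 12. 75.]
    7 17 1182 (array([507. , -20.5]), array([ 99.8, 123.1]), 77.1) mean [504.3 -19.8  12.1]
    20 33 46 (array([516. , -20.8]), array([85.2, 91. ]), 79.0) mean [547.3 -31.1  26.2]
    70 84 36 (array([496.5, -17.6]), array([16.8, 16.8]), 0.8) mean [495.6 -18.   77.1]
top cover_grip 0.78 [133. 200.] 1199 pct z [ 10.  85. 119.]
    104 122 141 (array([558.8, 310.1]), array([15.5, 66.9]), 87.2) mean [557.8 308.7 115.6]
top spindle_tip 0.73 [249. 223.] 1424 pct z [ 5. 12. 75.]
top bottle0 0.82 [186. 157.] 268 pct z [  8. 100. 157.]
    130 160 47 (array([686.7, 163.8]), array([18.3, 18. ]), 27.5) mean [686.5 163.9 151.7]
top bottle0 0.64 [184. 236.] 213 pct 
[... 3352 characters left out ...]
.  95. 155.]
    130 160 90 (array([690. , 162.4]), array([18.8, 18.4]), 7.3) mean [692.1 162.9 150.2]
scene bottle2 0.6 [342. 182.] 449 pct z [ 12.  92. 154.]
    130 160 72 (array([465.6, 162. ]), array([18., 18.]), 22.2) mean [468.6 162.5 148. ]
scene spice_rack 0.91 [232. 150.] 2863 pct z [ 12.  75. 121.]
    100 130 925 (array([ 510.2, -162.2]), array([302.2,  48.7]), 0.1) mean [ 520.6 -160.4  114.4]
scene sauce_tray 0.58 [313. 238.] 866 pct z [ 1. 10. 37.]
    28 40 256 (array([580. , 162.6]), array([297.1,  52.9]), 0.0) mean [625.6 177.3  34.2]
scene bowl 0.82 [216. 243.] 1134 pct z [ 3. 20. 43.]
    30 50 334 (array([774.9, -28.8]), array([97.9, 94.6]), 52.3) mean [766.6 -36.4  38.6]
```

```bash
cat >> h.py <<'E'
from scipy.spatial.transform import Rotation as Ro
def cur():
    s=read_state();w,x,y,z=s['orientation'];R=Ro.from_quat([x,y,z,w]);return np.array(s['tcp_pos']),R,s
def go(p,yaw):
    # shift/turn in present tool axes for TCP at p (m), tool down, tool x at yaw (rad)
    t,R,s=cur();T=Ro.from_euler('z',yaw)*Ro.from_euler('x',np.pi)
    print('yaw now',np.round(np.arctan2(R.as_matrix()[1,0],R.as_matrix()[0,0]),4),'shift',np.round(R.inv().apply(np.array(p)-t),4),'turn',np.round((R.inv()*T).as_rotvec(),4))
E
python3 -c "
from h import *
go([.4873,-.3215,.16],-.048)"
```

```text
yaw now 0.2897 shift [ 0.3751 -0.1777  0.0807] turn [ 1.000e-04 -0.000e+00  3.377e-01]
```

```bash
python3 -m crank '[-1,0.03,-0.015,0,0,0,0.05, -1,0.07,-0.034,0,0,0,0.1, -1,0.11,-0.053,0.01,0,0,0.15, -1,0.15,-0.072,0.02,0,0,0.2, -1,0.19,-0.091,0.03,0,0,0.25, -1,0.225,-0.108,0.04,0,0,0.3, -1,0.26,-0.124,0.05,0,0,0.338, -1,0.295,-0.14,0.06,0,0,0.338, -1,0.33,-0.156,0.07,0,0,0.338, -1,0.36,-0.17,0.08,0,0,0.338]'
python3 -c "
from h import *
go([.4873,-.3215,.10],-.048)
im,d=capture('top');cv2.imwrite('pics/t1.png',im[:,:,::-1])"
```

```text
clock: 2.13
tcp_pos: [0.4766, -0.3317, 0.1607]
orientation: [0.0, 1.0, -0.024, 0.0]
force: [-0.1, -0.9, -0.2]
grip_width: 0.0916
grasp_force: 0.0
yaw now -0.0482 shift [ 0.0101 -0.0107  0.0607] turn [ 0.0004 -0.001  -0.0002]
```

Descend and grip; the closing will centre along y, the x has been averaged from two cameras.

```bash
python3 -m crank '[-1,0.005,-0.005,0,0,0,0, -1,0.01,-0.0107,0.01,0,0,0, -1,0.01,-0.0107,0.03,0,0,0, -1,0.01,-0.0107,0.05,0,0,0, -1,0.01,-0.0107,0.07,0,0,0, -1,0.01,-0.0107,0.09,0,0,0, -1,0.01,-0.0107,0.105,0,0,0, -1,0.01,-0.0107,0.115,0,0,0, -1,0.01,-0.0107,0.121,0,0,0, -1,0.01,-0.0107,0.121,0,0,0]' && python3 -m crank '[0,0,0,0,0,0,0, 0.5,0,0,0,0,0,0, 1,0,0,0,0,0,0, 1,0,0,0,0,0,0, 1,0,0,0,0,0,0, 1,0,0,0,0,0,0, 1,0,0,0,0,0,0, 1,0,0,0,0,0,0, 1,0,0,0,0,0,0, 1,0,0,0,0,0,0]'
python3 -c "
from h import *
go([.4873,-.3215,.26],-.048)"
```

```text
clock: 3.02
tcp_pos: [0.4845, -0.3235, 0.0387]
orientation: [-0.0, 1.0, -0.025, -0.001]
force: [0.5, 0.1, -0.4]
grip_width: 0.0916
grasp_force: 0.0
clock: 3.85
tcp_pos: [0.4857, -0.3233, 0.0402]
orientation: [0.0, 1.0, -0.024, 0.0]
force: [-0.6, 0.2, 6.5]
grip_width: 0.0574
grasp_force: 30.0
yaw now -0.0483 shift [ 0.0016 -0.0017 -0.2198] turn [ 0.0005 -0.0006 -0.0003]
```

```bash
python3 -m crank '[1,0,0,-0.005,0,0,0, 1,0,0,-0.02,0,0,0, 1,0,0,-0.045,0,0,0, 1,0,0,-0.07,0,0,0, 1,0,0,-0.095,0,0,0, 1,0,0,-0.12,0,0,0, 1,0,0,-0.14,0,0,0, 1,0,0,-0.155,0,0,0, 1,0,0,-0.16,0,0,0, 1,0,0,-0.16,0,0,0]' && python3 -c "
from h import *
go([.4960,-.0205,.20],-.048)"
```

```text
clock: 4.68
tcp_pos: [0.486, -0.3231, 0.2008]
orientation: [0.0, 1.0, -0.024, 0.001]
force: [-0.7, -0.4, -2.4]
grip_width: 0.0576
grasp_force: 30.0
yaw now -0.0482 shift [-0.0046 -0.3028  0.0006] turn [ 0.0008 -0.0018 -0.0002]
```

```bash
python3 -m crank '[1,0,-0.01,0,0,0,0, 1,0,-0.035,0,0,0,0, 1,-0.001,-0.07,0,0,0,0, 1,-0.002,-0.105,0,0,0,0, 1,-0.003,-0.14,0,0,0,0, 1,-0.004,-0.175,0,0,0,0, 1,-0.004,-0.21,0,0,0,0, 1,-0.0045,-0.245,0,0,0,0, 1,-0.0045,-0.275,0,0,0,0, 1,-0.0045,-0.295,0,0,0,0]' && python3 -m crank '[1,0,-0.005,0,0,0,0, 1,0,-0.0078,0,0,0,0, 1,0,-0.0078,0.01,0,0,0, 1,0,-0.0078,0.025,0,0,0, 1,0,-0.0078,0.04,0,0,0, 1,0,-0.0078,0.05,0,0,0, 1,0,-0.0078,0.055,0,0,0, 1,0,-0.0078,0.055,0,0,0, 1,0,-0.0078,0.055,0,0,0, 1,0,-0.0078,0.055,0,0,0]'
python3 - <<'E'
from h import *
for c in("scene","top"):
    im,d=capture(c);np.savez(f'pics/{c}2.npz',im=im,d=d)
    for n in("roll","dispenser"):
        for o in masks_of(c,n)[:1]:
            P=cloud(c,o['region'],d);print(c,n,round(o['score'],2),o['location'],np.round(np.percentile(P[:,2],[2,50,98])*1000))
            np.savez(f'pics/{c}2_{n}.npz',P=P,m=o['region'])
    x,y=np.int32(proj(c,[.497,-.02,.12])[0])
    w=im[y-48:y+48,x-64:x+64,::-1];cv2.imwrite(f'pics/{c}2.png',cv2.resize(w,(640,480),interpolation=cv2.INTER_CUBIC));print(x-64,y-48)
E
```

```text
clock: 5.52
tcp_pos: [0.4938, -0.0237, 0.1983]
orientation: [-0.001, 1.0, -0.022, -0.001]
force: [0.8, 0.5, -1.9]
grip_width: 0.0574
grasp_force: 30.0
clock: 6.35
tcp_pos: [0.4961, -0.0206, 0.1452]
orientation: [0.0, 1.0, -0.024, 0.0]
force: [0.1, 0.1, -1.7]
grip_width: 0.0576
grasp_force: 30.0
scene roll 0.78 [273.5, 148.1] [  1. 148. 203.]
scene dispenser 0.88 [276.2, 177.4] [ 5. 12. 67.]
213 102
top dispenser 0.58 [133.1, 199.8] [ 15.  84. 119.]
186 174
```

View pics/scene2.png

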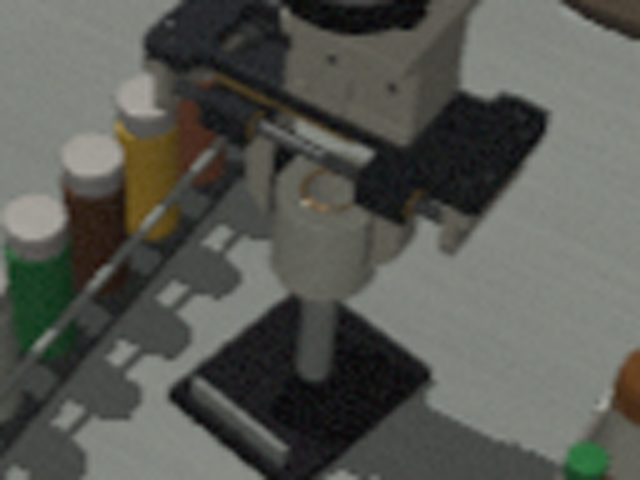

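```bash
cat >> h.py <<'E'
from scipy.optimize import least_squares
def cyl(P,r,g):
    # vertical cylinder of known radius: axis xy
    f=lambda c:np.hypot(P[:,0]-c[0],P[:,1]-c[1])-r
    s=least_squares(f,g,loss='soft_l1',f_scale=.002);return np.round(s.x*1000,1),round(np.median(np.abs(f(s.x)))*1000,2),len(P)
E
python3 - <<'E'
from h import *
full=np.ones((384,512),bool)
for tag in('0','2'):
    d=np.load(f'pics/scene{tag}.npz')['d'];P=cloud('scene',full,d)
    q=np.hypot(P[:,0]-.497,P[:,1]+.02)
    S=P[(q<.02)&(P[:,2]>.02)&(P[:,2]<(.068 if tag=='0' else .075))];print(tag,'spindle',cyl(S,.01,[.5,-.02]))
    T=P[(q<.016)&(P[:,2]>.072)&(P[:,2]<.084)]
    if tag=='0':print('tip',len(T),np.round(T.mean(0)*1000,1))
    else:
        S=P[(q<.04)&(P[:,2]>.11)&(P[:,2]<.145)&(q>.022)]; 
        print('roll z',np.round(np.percentile(P[(q<.03)&(P[:,2]>.09)][:,2],[1,5])*1000))
        print('roll',cyl(S,.029,[.5,-.02]))
        S2=S[abs(S[:,1]+.02)<.02];print('roll mid',cyl(S2,.029,[.5,-.02]))
d=np.load('pics/scene0.npz')['d'];P=cloud('scene',full,d);q=np.hypot(P[:,0]-.488,P[:,1]+.322)
print('roll0',cyl(P[(q<.04)&(P[:,2]>.01)&(P[:,2]<.05)],.029,[.488,-.322]))
P=cloud('scene',full,d);Q=P[(np.hypot(P[:,0]-.507,P[:,1]+.02)<.085)&(abs(P[:,2]-.012)<.005)];print('base',rect(Q))
print(np.round(cur()[0],4))
E
```

```text
0 spindle (array([497. , -21.7]), np.float64(0.58), 75)
tip 29 [500.  -20.   76.4]
2 spindle (array([496.7, -21.7]), np.float64(0.53), 94)
roll z [109. 116.]
roll (array([498.2, -21.6]), np.float64(0.64), 192)
roll mid (array([498. , -21.5]), np.float64(0.58), 126)
roll0 (array([ 488.1, -325.5]), np.float64(0.9), 193)
base (array([508.8, -23.5]), array([101.2, 124.7]), 77.6)
[ 0.4958 -0.0203  0.1451]
```

Scene view: the roll hangs over the spindle nearly coaxial (fits agree to about 1 mm). Nudge x by −1 mm and descend partway.

```bash
python3 -m crank '[1,-0.001,0,0,0,0,0, 1,-0.001,0,0.006,0,0,0, 1,-0.001,0,0.012,0,0,0, 1,-0.001,0,0.018,0,0,0, 1,-0.001,0,0.024,0,0,0, 1,-0.001,0,0.03,0,0,0, 1,-0.001,0,0.036,0,0,0, 1,-0.001,0,0.042,0,0,0, 1,-0.001,0,0.045,0,0,0, 1,-0.001,0,0.045,0,0,0]'
python3 -c "
from h import *
s=read_state();print(s['force'],s['wrist_torque'],s['tcp_pos'])"
```

```text
clock: 7.48
tcp_pos: [0.4942, -0.0203, 0.0989]
orientation: [0.0, 1.0, -0.024, -0.001]
force: [0.4, 0.9, -2.2]
grip_width: 0.0576
grasp_force: 30.0
[ 0.4185281   0.85256317 -2.24130506] [ 0.03469903  0.00237292 -0.02182884] [ 0.49415761 -0.02030252  0.09887526]
```

```bash
python3 -m crank '[1,0,0,0.006,0,0,0, 1,0,0,0.012,0,0,0, 1,0,0,0.018,0,0,0, 1,0,0,0.024,0,0,0, 1,0,0,0.03,0,0,0, 1,0,0,0.036,0,0,0, 1,0,0,0.041,0,0,0, 1,0,0,0.043,0,0,0, 1,0,0,0.045,0,0,0, 1,0,0,0.045,0,0,0]'
python3 -c "
from h import *
s=read_state();print(s['force'],s['wrist_torque'],s['tcp_pos'])"
```

```text
clock: 8.32
tcp_pos: [0.4945, -0.0203, 0.0544]
orientation: [0.0, 1.0, -0.024, -0.0]
force: [-0.4, -0.0, -2.0]
grip_width: 0.0572
grasp_force: 30.0
[-0.35170863 -0.00747953 -2.01914387] [-0.001626    0.044646   -0.03027168] [ 0.49451741 -0.02026997  0.05439352]
```

Down 2 mm more, then check force before releasing.

```bash
python3 -m crank '[1,0,0,0.001,0,0,0, 1,0,0,0.0015,0,0,0, 1,0,0,0.002,0,0,0, 1,0,0,0.002,0,0,0, 0.5,0,0,0.002,0,0,0, 0,0,0,0.002,0,0,0, -0.5,0,0,0.002,0,0,0, -1,0,0,0.002,0,0,0, -1,0,0,0.002,0,0,0, -1,0,0,0.002,0,0,0]' && python3 -m crank '[-1,0,0,0,0,0,0, -1,0,0,0,0,0,0, -1,0,0,-0.005,0,0,0, -1,0,0,-0.02,0,0,0, -1,0,0,-0.045,0,0,0, -1,0,0,-0.075,0,0,0, -1,0,0,-0.11,0,0,0, -1,0,0,-0.145,0,0,0, -1,0,0,-0.18,0,0,0, -1,0,0,-0.21,0,0,0]'
python3 - <<'E'
from h import *
go([.5594,.3075,.27],-.048)
full=np.ones((384,512),bool)
im,d=capture('scene');P=cloud('scene',full,d);q=np.hypot(P[:,0]-.497,P[:,1]+.021)
S=P[(q<.035)&(P[:,2]>.02)&(P[:,2]<.062)];print('roll',cyl(S,.029,[.5,-.02]))
T=P[(q>.015)&(q<.026)&(P[:,2]>.03)&(P[:,2]<.1)];print('top z',np.median(T[:,2]))
x,y=np.int32(proj('scene',[.497,-.02,.05])[0])
cv2.imwrite('pics/seat.png',cv2.resize(im[y-48:y+48,x-64:x+64,::-1],(512,384),interpolation=cv2.INTER_CUBIC))
E
```

```text
clock: 9.15
tcp_pos: [0.4948, -0.0203, 0.0528]
orientation: [0.0, 1.0, -0.024, 0.0]
force: [0.4, 0.6, -0.3]
grip_width: 0.0798
grasp_force: 0.0
clock: 9.98
tcp_pos: [0.4946, -0.0202, 0.2657]
orientation: [-0.0, 1.0, -0.024, 0.001]
force: [1.5, 0.1, -0.6]
grip_width: 0.0916
grasp_force: 0.0
yaw now -0.0482 shift [ 0.049  -0.3305 -0.0042] turn [-0.0002 -0.0017 -0.0002]
roll (array([496.7, -21.3]), np.float64(0.52), 191)
top z 0.06906175635666466
```

View pics/seat.png

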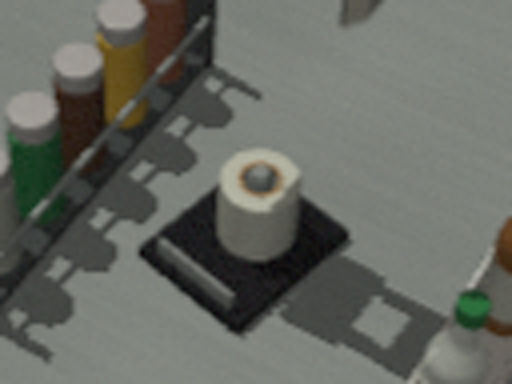

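The roll is seated on the base around the spindle (image centre 260,205; top at 69 mm). Now to the cover.

```bash
python3 -m crank '[-1,0.003,-0.02,0,0,0,0, -1,0.008,-0.055,0,0,0,0, -1,0.013,-0.09,0,0,0,0, -1,0.018,-0.125,0,0,0,0, -1,0.024,-0.165,0,0,0,0, -1,0.03,-0.205,0,0,0,0, -1,0.036,-0.245,0,0,0,0, -1,0.041,-0.28,0,0,0,0, -1,0.046,-0.312,0,0,0,0, -1,0.048,-0.3315,0,0,0,0]' && python3 -m crank '[-1,0,0,0,0,0,0, -1,0,0,0.01,0,0,0, -1,0,0,0.03,0,0,0, -1,0,0,0.055,0,0,0, -1,0,0,0.07,0,0,0, -1,0,0,0.075,0,0,0, -1,0,0,0.075,0,0,0, -1,0,0,0.075,0,0,0, -1,0,0,0.075,0,0,0, -1,0,0,0.075,0,0,0]'
python3 - <<'E'
from h import *
go([.5585,.3085,.106],-.048)
full=np.ones((384,512),bool)
for c in("scene","top"):
    im,d=capture(c);P=cloud(c,full,d);q=np.hypot(P[:,0]-.559,P[:,1]-.308)
    S=P[(q<.05)&(P[:,2]>.104)&(P[:,2]<.122)];print(c,len(S),rect(S) if len(S)>4 else '')
    if c=='scene':
        x,y=np.int32(proj(c,[.559,.308,.12])[0])
        cv2.imwrite('pics/cg.png',cv2.resize(im[y-48:y+48,x-64:x+64,::-1],(512,384),interpolation=cv2.INTER_CUBIC))
E
```

```text
clock: 10.87
tcp_pos: [0.5579, 0.3127, 0.2624]
orientation: [-0.001, 1.0, -0.023, -0.0]
force: [-1.2, 1.0, -0.2]
grip_width: 0.0915
grasp_force: 0.0
clock: 11.7
tcp_pos: [0.5593, 0.3086, 0.189]
orientation: [-0.001, 1.0, -0.024, 0.001]
force: [-0.0, 0.8, -1.0]
grip_width: 0.0917
grasp_force: 0.0
yaw now -0.0487 shift [-0.0009  0.0003  0.083 ] turn [-0.0011 -0.0018 -0.0007]
scene 168 (array([560.5, 306.8]), array([13.9, 68.3]), 87.5)
top 63 (array([576.7, 309.2]), array([15.3, 31.2]), 87.2)
```

View pics/cg.png

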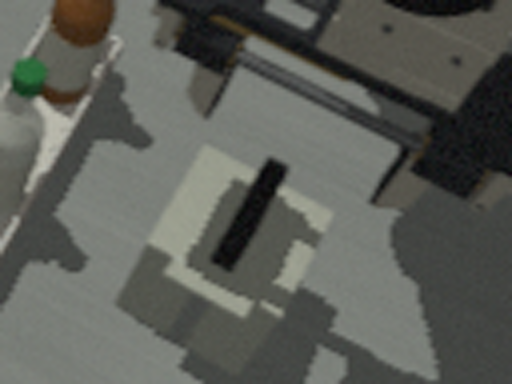

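The bar (250,213) lies between the open fingers, square to them. Descend and grip.

```bash
python3 -m crank '[-1,-0.0008,0,0.01,0,0,0, -1,-0.0008,0,0.03,0,0,0, -1,-0.0008,0,0.05,0,0,0, -1,-0.0008,0,0.065,0,0,0, -1,-0.0008,0,0.075,0,0,0, -1,-0.0008,0,0.08,0,0,0, -1,-0.0008,0,0.0825,0,0,0, -1,-0.0008,0,0.0825,0,0,0, -0.5,-0.0008,0,0.0825,0,0,0, 0,-0.0008,0,0.0825,0,0,0]' && python3 -m crank '[0.3,0,0,0,0,0,0, 0.5,0,0,0,0,0,0, 0.7,0,0,0,0,0,0, 1,0,0,0,0,0,0, 1,0,0,0,0,0,0, 1,0,0,0,0,0,0, 1,0,0,0,0,0,0, 1,0,0,0,0,0,0, 1,0,0,0,0,0,0, 1,0,0,0,0,0,0]'
```

```text
clock: 12.63
tcp_pos: [0.5583, 0.3089, 0.1062]
orientation: [-0.0, 1.0, -0.024, 0.001]
force: [-0.3, -0.1, 0.2]
grip_width: 0.0827
grasp_force: 0.0
clock: 13.47
tcp_pos: [0.5578, 0.3086, 0.1052]
orientation: [0.0, 1.0, -0.024, -0.0]
force: [0.5, -0.9, -0.0]
grip_width: 0.0165
grasp_force: 0.0
```

```bash
python3 -m crank '[1,0,0,0,0,0,0, 1,0,0,0,0,0,0, 1,0,0,0,0,0,0, 1,0,0,0,0,0,0, 1,0,0,-0.003,0,0,0, 1,0,0,-0.008,0,0,0, 1,0,0,-0.015,0,0,0, 1,0,0,-0.025,0,0,0, 1,0,0,-0.04,0,0,0, 1,0,0,-0.06,0,0,0]' && python3 -m crank '[1,0,0,-0.025,0,0,0, 1,0,0,-0.05,0,0,0, 1,0,0,-0.075,0,0,0, 1,0,0,-0.1,0,0,0, 1,0,0,-0.12,0,0,0, 1,0,0,-0.135,0,0,0, 1,0,0,-0.145,0,0,0, 1,0,0,-0.15,0,0,0, 1,0,0,-0.15,0,0,0, 1,0,0,-0.15,0,0,0]'
python3 -c "
from h import *
go([.4950,-.0200,.32],-.225)"
```

```text
clock: 14.3
tcp_pos: [0.5572, 0.3082, 0.1656]
orientation: [0.0, 1.0, -0.024, -0.001]
force: [1.1, 0.6, -2.1]
grip_width: 0.0139
grasp_force: 30.0
clock: 15.13
tcp_pos: [0.5575, 0.3084, 0.3147]
orientation: [0.0, 1.0, -0.024, -0.0]
force: [-0.1, -0.8, -3.8]
grip_width: 0.0139
grasp_force: 30.0
yaw now -0.0483 shift [-0.0466  0.331  -0.0051] turn [0.0005 0.0005 0.1767]
```

```bash
python3 -m crank '[1,-0.001,0.01,0,0,0,0, 1,-0.004,0.03,0,0,0,0.02, 1,-0.009,0.06,0,0,0,0.04, 1,-0.014,0.095,0,0,0,0.06, 1,-0.019,0.13,0,0,0,0.08, 1,-0.024,0.165,0,0,0,0.1, 1,-0.029,0.2,0,0,0,0.12, 1,-0.034,0.235,0,0,0,0.14, 1,-0.039,0.27,0,0,0,0.16, 1,-0.043,0.3,0,0,0,0.1767]' && python3 -m crank '[1,0.0015,0.012,0,0,0,0, 1,0.0025,0.022,0.005,0,0,0, 1,0.0028,0.029,0.015,0,0,0, 1,0.0028,0.031,0.03,0,0,0, 1,0.0028,0.031,0.045,0,0,0, 1,0.0028,0.031,0.06,0,0,0, 1,0.0028,0.031,0.07,0,0,0, 1,0.0028,0.031,0.075,0,0,0, 1,0.0028,0.031,0.075,0,0,0, 1,0.0028,0.031,0.075,0,0,0]'
python3 - <<'E'
from h import *
go([.4950,-.0200,.2045],-.225)
full=np.ones((384,512),bool)
for c in("scene","top"):
    im,d=capture(c);P=cloud(c,full,d);np.savez(f'pics/{c}5.npz',im=im,d=d);q=np.hypot(P[:,0]-.497,P[:,1]+.02)
    for o in masks_of(c,"cover")[:1]:
        m=o['region'];C=cloud(c,m,d);h=np.histogram(C[:,2],np.arange(.1,.3,.01));print(c,o['score'],h[0]);np.savez(f'pics/{c}5m.npz',m=m)
    x,y=np.int32(proj(c,[.497,-.02,.15])[0])
    cv2.imwrite(f'pics/{c}5.png',cv2.resize(im[y-60:y+60,x-80:x+80,::-1],(640,480),interpolation=cv2.INTER_CUBIC))
E
```

```text
clock: 15.97
tcp_pos: [0.4986, 0.0076, 0.3144]
orientation: [0.001, 0.994, -0.114, -0.001]
force: [0.6, 0.8, -2.0]
grip_width: 0.0134
grasp_force: 30.0
clock: 16.8
tcp_pos: [0.4962, -0.0195, 0.2402]
orientation: [-0.0, 0.994, -0.112, -0.0]
force: [0.3, -0.6, -1.7]
grip_width: 0.0136
grasp_force: 30.0
yaw now -0.2242 shift [-0.0011  0.0008  0.0357] turn [-0.      0.0003  0.0008]
scene 0.7 [  0   0   0  39  99 114 109 114 115 115  96 554 146  21  45  41   0   0
   0]
```

View pics/scene5.png

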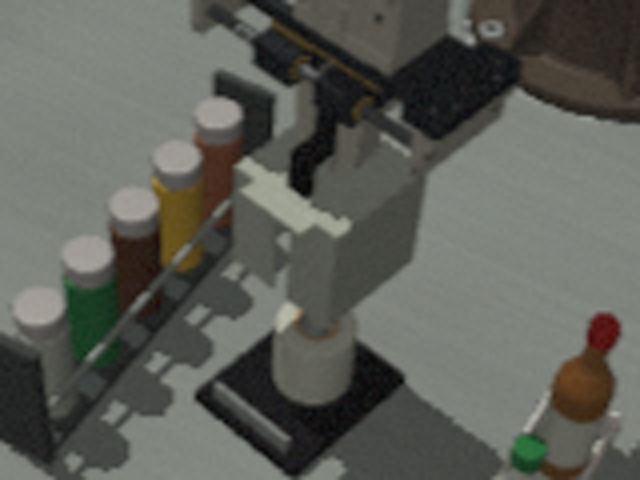

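The cover hangs above the seated roll with slot and lip on the tear-bar side. I'll fit its faces for centring, level and height.

```bash
cat > fit.py <<'E'
from h import *
import sys
def run(d,m,g):
    P=cloud('scene',m,d)
    def loc(p,P):
        return Ro.from_euler('ZYX',p[3:6]).inv().apply(P-p[:3])
    lip=None
    def res(p):
        L=loc(p,S); a=np.abs(L[:,0]-.042);b=np.abs(L[:,1]-.042);c=np.abs(L[:,2]-.084)
        return np.min([a,b,c],0)
    p=np.r_[g]
    for _ in range(4):
        L=loc(p,P);S=P
        k=(np.abs(L[:,:2]).max(1)<.046)&(L[:,2]<.088)&(L[:,2]>-.005)&((L[:,0]<.045)) &~((np.abs(L[:,1])<.009)&(L[:,0]>0)&(L[:,2]<.08))
        S=P[k];r=res(p);S=S[r<.006]
        p=least_squares(res,p,loss='soft_l1',f_scale=.0015).x
    L=loc(p,P);low=L[(np.abs(L[:,:2]).max(1)<.048)][:,2]
    B=L[(L[:,2]>.104)&(L[:,2]<.125)]
    print('n',len(S),'xyz',np.round(p[:3]*1000,1),'yaw,pitch,roll',np.round(p[3:],4),'med res mm',round(np.median(res(p))*1e3,2),'rim world z',np.round(np.percentile(cloud('scene',m,d)[:,2],[0.2,1])*1e3))
if __name__=='__main__':
    d=np.load('pics/scene5.npz')['d'];m=np.load('pics/scene5m.npz')['m']
    run(d,m,[.498,-.021,.135,-.225,0,0])
    d0=np.load('pics/scene0.npz')['d'];m0=np.load('pics/scene_cover.npz')['m']
    run(d0,m0,[.56,.3075,0,-.048,0,0])
E
python3 fit.py
```

```text
n 1359 xyz [497.7 -20.9 135.2] yaw,pitch,roll [-0.2227  0.0019 -0.0038] med res mm 0.53 rim world z [-2. -1.]
n 1321 xyz [5.591e+02 3.035e+02 1.000e-01] yaw,pitch,roll [-0.0458  0.001   0.0012] med res mm 0.68 rim world z [-1.  2.]
```

```bash
python3 -m crank '[1,-0.001,0.0008,0.003,0,0,0, 1,-0.001,0.0008,0.008,0,0,0, 1,-0.001,0.0008,0.014,0,0,0, 1,-0.001,0.0008,0.02,0,0,0, 1,-0.001,0.0008,0.026,0,0,0, 1,-0.001,0.0008,0.031,0,0,0, 1,-0.001,0.0008,0.035,0,0,0, 1,-0.001,0.0008,0.037,0,0,0, 1,-0.001,0.0008,0.037,0,0,0, 1,-0.001,0.0008,0.037,0,0,0]'
python3 - <<'E'
from h import *
from fit import run
im,d=capture('scene');m=masks_of('scene','cover')[0]['region'];run(d,m,[.497,-.0215,.098,-.224,0,0])
P=cloud('scene',np.ones_like(m),d);q=np.hypot(P[:,0]-.497,P[:,1]+.021)
print('roll',cyl(P[(q<.035)&(P[:,2]>.02)&(P[:,2]<.06)],.029,[.5,-.02]))
for n in('bottle0','bowl'):
    for o in masks_of('scene',n)[:3]:
        Q=cloud('scene',o['region'],d);lo,hi=(.13,.16) if n!='bowl' else(.03,.05);Q=Q[(Q[:,2]>lo)&(Q[:,2]<hi)]
        if len(Q)>4:print(n,rect(Q))
x,y=np.int32(proj('scene',[.497,-.02,.12])[0])
cv2.imwrite('pics/fin.png',cv2.resize(im[y-60:y+60,x-80:x+80,::-1],(640,480),interpolation=cv2.INTER_CUBIC))
go([.4950,-.02,.2035],-.224)
E
```

```text
clock: 17.83
tcp_pos: [0.4951, -0.0204, 0.2032]
orientation: [0.0, 0.994, -0.112, -0.0]
force: [0.1, -0.7, -2.9]
grip_width: 0.014
grasp_force: 30.0
n 1257 xyz [496.7 -21.8  98.3] yaw,pitch,roll [-0.2245 -0.0025 -0.0013] med res mm 0.56 rim world z [-2. -1.]
roll (array([496.6, -21.3]), np.float64(0.58), 177)
bottle0 (array([465. , 161.6]), array([18.8, 18.5]), 8.3)
bottle0 (array([689.8, 162.9]), array([17.1, 20.5]), 75.2)
bottle0 (array([575.7, 161.9]), array([17.9, 18.2]), 68.8)
bowl (array([776.2, -28.6]), array([96.1, 96.7]), 57.8)
yaw now -0.225 shift [-0.0003 -0.0004  0.    ] turn [-0.0001 -0.0006 -0.001 ]
```

View pics/fin.png

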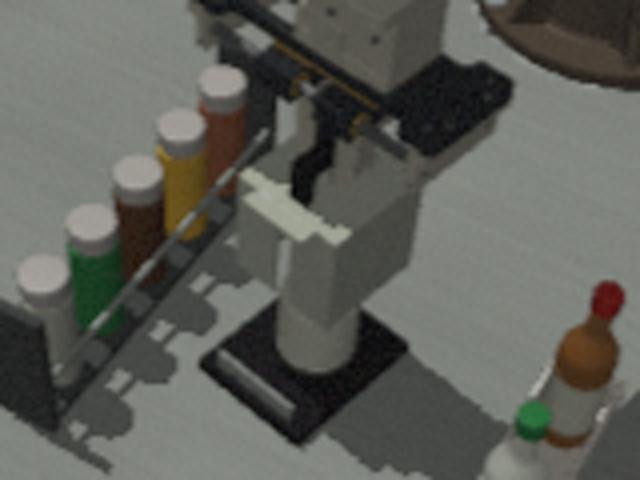

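The cover is level, centred (within 1 mm), with its rim at 98 mm and its slot facing the tear bar. The roll is seated, and the bottles and bowl have not moved.

```bash
python3 -c "
from station import *
print(hand_in())"
```

```text
the job is handed in; nothing more can be done
None
```

The label roll is seated on the spindle and released, and the job is handed in with the arm still holding the cover level, square with the base and slot to the tear bar, about 2 cm above the spindle tip; it took about 18 s, and the bottles and bowl measured where they started.

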